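# Nest three channel brackets against a corner stop

### The job

Pack the three upright channel brackets compactly at the black corner stop. First slide the two plain aluminium ones home, mouths facing away from the long fence: one tight in the corner with its back flat on the long fence and its side on the short fence, the other with its back on the long fence and snug beside the first. Then turn the blue one the opposite way round and push it in until it is fully home, one leg inside each plain bracket and straddling their joint evenly; leave everything upright and the rest of the bench undisturbed.

Things in the scene. Friction and masses are not known exactly. Their poses are not given: they have to be found in the camera images.
- stop: black L-shaped corner stop fixed to the teal mat, fences 15 mm thick, 40 mm high. Origin: inner corner, on the work surface; z up. Inner face of the long fence is its plane x = 0, from the corner 170 mm along -y; inner face of the short fence is its plane y = 0, from the corner 50 mm along -x (roughly towards the robot). The brackets pack in its x < 0, y < 0 quarter.
- home_corner (a point): point on the surface, fixed to the stop at its (-35, -40) mm: where the origin of the plain bracket in the corner belongs, its +x along the stop's +x
- home_beside (a point): point on the surface, fixed to the stop at its (-35, -120) mm: where the origin of the second plain bracket belongs when it touches the first, its +x along the stop's +x
- home_blue (a point): point on the surface, fixed to the stop at its (-41, -80) mm: where the origin of the blue bracket belongs, its +x along the stop's -x; there its leg tips touch the inside of the plain webs
- plain_a: bare aluminium channel bracket on end: from above a square U, 80 mm over the legs (y), 70 mm deep (x), 45 mm tall, walls 6 mm, 68 mm between legs, about 0.15 kg, slides easily. Origin: underside, centre of the 80 x 70 outline. +x points to the closed side (web, outer face x = +35 mm); leg tips and open mouth at x = -35 mm. z up. Starts askew just in front of the stop, mouth within 15 degrees of the stop's -x.
- plain_a_web (a point): middle of the top edge of the web (closed side) of that channel: 32 mm along its +x from its origin, 45 mm up. The web can be pinched here across its 6 mm, one finger outside and one inside the U.
- plain_b: bare aluminium channel bracket on end: from above a square U, 80 mm over the legs (y), 70 mm deep (x), 45 mm tall, walls 6 mm, 68 mm between legs, about 0.15 kg, slides easily. Origin: underside, centre of the 80 x 70 outline. +x points to the closed side (web, outer face x = +35 mm); leg tips and open mouth at x = -35 mm. z up. Starts left or right of the stop.
- plain_b_web (a point): middle of the top edge of the web (closed side) of that channel: 32 mm along its +x from its origin, 45 mm up. The web can be pinched here across its 6 mm, one finger outside and one inside the U.
- blue: blue channel bracket on end: from above a square U, 80 mm over the legs (y), 70 mm deep (x), 45 mm tall, walls 6 mm, 68 mm between legs, about 0.15 kg, slides easily. Origin: underside, centre of the 80 x 70 outline. +x points to the closed side (web, outer face x = +35 mm); leg tips and open mouth at x = -35 mm. z up. Starts on the other side of the stop from plain_b.
- blue_web (a point): middle of the top edge of the web (closed side) of that channel: 32 mm along its +x from its origin, 45 mm up. The web can be pinched here across its 6 mm, one finger outside and one inside the U.
- board_a: green circuit board 100 x 75 mm with a flat module, 10 mm high, origin under its centre (bystander, leave where it is)
- board_b: green circuit board 100 x 75 mm with a flat module, 10 mm high, origin under its centre (bystander, leave where it is)
- spray: spray can, 52 mm across, 160 mm high, origin under its centre (bystander, leave where it is)
- tape: roll of yellow tape lying flat, 90 mm across, 24 mm high, origin under its centre (bystander, leave where it is)
- driver: screwdriver with a red handle about 200 mm long, lying at the left edge of the mat, origin near its middle (bystander, leave where it is)
- flux: amber jar, 52 mm across, 60 mm high, origin under its centre (bystander, leave where it is)
- screwtray: grey divided tray 90 x 130 mm, 30 mm high, origin under its centre (bystander, leave where it is)

How it is judged:
By the outcome, as a careful person would: the job done as asked, in the order asked, and still so for the second after the job is handed in, with the robot touching nothing.
It also fails if it takes over 72 s, if anything falls off the work surface, if the arm or the gripper's body presses on something with over 40 N, if the wrist force passes 120 N, or if a joint passes its speed limit or range.

### The arm

A 6-joint arm with a two-finger parallel gripper is mounted at the origin on the work surface. World frame = base frame: x ahead of the robot, y to its left, z up, the work surface at z = 0. Lengths are in mm, angles in rad, forces in N, time in s.
With the tool pointing down it reaches from about 325 to 900 mm from the base axis. Payload 6.1 kg.
Tool frame: the origin (TCP) lies on the centre line of the jaws, within the pads' length; the fingertips stand 22 mm ahead of it and the grasp point (between the pads) lies 3 mm ahead of it; z points along the fingers, y is the line along which they close (so a half turn about z gives the same grasp; the last joint's range is limited). The gripper opens to 85 mm and grips with 20 to 120 N. Pads are 22 mm wide; open, the fingers measure 114 mm over their backs; the gripper's body (76 mm by 85 mm) begins 54 mm behind the grasp point. The pads swing forward as they close: fully open they stand 13 mm farther back than shut.
Start: joints at [-1.379, 0.22, 1.526, -0, 1.395, -0.126], TCP at [195.291, -593.698, 253.3] pointing down, gripper open.
Joint ranges: [-2.98, 2.98], [-0.91, 2.08], [0.09, 2.57], [-1.24, 4.39], [0.2, 2.65], [-2.68, 2.68]. Speed limits (rad/s): [2.57, 2.57, 3.01, 3.14, 3.14, 3.14].

### API

Orientations are given as a 3x3 rotation matrix whose columns are the frame's x, y, z axes.
In Python, from bench import r, snapshot, ticket gives the robot as it stands. The module is installed in compiled form; this text tells all that it offers.
- The arm moves only by the shell command python3 -m creep 'ROWS' [FORCE]. ROWS is a JSON object of lists of equal length, an entry for each row: "dr": the turn, a rotation vector about the tool's x, y, z as a fraction of full scale, a list of three; "offset": the shift along the tool's x, y, z as a fraction of full scale, a list of three; "hand": the gripper command: -1 is fully open, 1 is shut, values between are in proportion. In form: {"dr": [[wx, wy, wz], ...], "offset": [[dx, dy, dz], ...], "hand": [hand, ...]}. A call has 1 to 12 rows; each row shifts and turns the commanded pose from where the row before left it, along the tool's axes as they then stand; what a row does not reach is not made up. Full scale, the value 1, is 0.25 m for a shift and 45 degrees for a turn. A row lasts 1/12 s, in which the tool goes at most 41.7 mm and 7.16 degrees, less where a joint would pass 70% of its speed; a pose out of reach is approached as far as the arm can. A call with a number of a shift or a turn outside -1 to 1 is refused whole. A call with a gripper value outside its range is refused whole. The fingers move at their own pace and stop on an object; FORCE is the grip in N (left out, the last holds). Time passes only in rows, so rows that do not move let the fingers close. It gives the time, the measured TCP pose, the force, the opening and the grip force at its end, in the units of the state.
- r.get_obs(): the state, without advancing time (a new reading comes with each control period).
- snapshot(name): name is "scene" or "top" or "wrist"; returns a dict with "image" (400x640x3 uint8, red, green, blue), "fov_y" (degrees; the focal length in pixels is half the picture's height over the tangent of half this angle, whatever the lens; pixels are square), "cx", "cy" (the principal point, pixels), "position" and "orientation" of the camera in the world. Camera axes: x right, y down, z forward; pixel columns grow to the right and rows downward; lengths in mm; the calibration is good to about 2 mm. A picture is of the moment at which its call begins. There is no depth.
- ticket.job_done(): hands the job in; it is judged then, once.
The state is a dict: "clock": time; "qpos": joint angles; "qd": joint speeds; "tau": joint torques, N m; "tcp_pos": TCP position; "eef_rot": TCP orientation; "wrist_force": force on the tool from outside, world axes, zero at the start; "ft_torque": the same for the moment, N m; "width": finger opening in mm; "finger_force": force on a finger pad.
Only numpy, scipy, OpenCV 4.12 (cv2) and the standard library are available. Lean on these libraries where they do the work, as an engineer would, in place of code of your own. Each camera call takes 0.05 s, during which the arm holds its last target. There are 200 camera calls.

## Working session

There is one attempt and no reset: what is moved stays moved. The work goes in short steps, Python scripts to look and compute and a shell command to move; the robot and the scene stay as the last step left them, time stands still between calls to the robot, and variables do not carry over. Pictures are saved under pics/ and viewed, at most 10 in all, crops included, and the job is handed in when it is done.

```bash
mkdir -p pics; ls
cat > h.py <<'E'
import numpy as np,cv2
from bench import r,snapshot,ticket
def snap(cam,name):
    s=snapshot(cam); cv2.imwrite(f'pics/{name}.png',s['image'][:,:,::-1])
    np.save(f'pics/{name}.npy',{k:v for k,v in s.items()},allow_pickle=True); return s
def load(name): return np.load(f'pics/{name}.npy',allow_pickle=True).item()
def px2w(s,uv,z):
    f=s['image'].shape[0]/2/np.tan(np.radians(s['fov_y'])/2)
    uv=np.atleast_2d(np.array(uv,float)); d=np.c_[(uv[:,0]-s['cx'])/f,(uv[:,1]-s['cy'])/f,np.ones(len(uv))]@np.array(s['orientation']).T
    p=np.array(s['position']); return (p+d*((z-p[2])/d[:,2])[:,None]).round(1)
def w2px(s,P):
    f=s['image'].shape[0]/2/np.tan(np.radians(s['fov_y'])/2)
    c=(np.atleast_2d(P)-np.array(s['position']))@np.array(s['orientation'])
    return np.c_[s['cx']+f*c[:,0]/c[:,2],s['cy']+f*c[:,1]/c[:,2]]
E
python3 - <<'E'
from h import *
s=snap('top','top0'); print({k:v for k,v in s.items() if k!='image'}); o=r.get_obs();print(o)
E
```

```text
pics
{'fov_y': 45.09927049554173, 'cx': 317.080956595018, 'cy': 195.24757838816197, 'position': array([ 386.00164269,   38.99970269, 1396.85593562]), 'orientation': array([[-0.01439512, -0.98985434,  0.14135478],
       [-0.99959924,  0.01769255,  0.02209832],
       [-0.02437504, -0.14098002, -0.98971233]])}
{'clock': 0.05, 'qpos': array([-1.37908122e+00,  2.21197509e-01,  1.52755897e+00,  3.04462294e-05,
        1.39470852e+00, -1.26080795e-01]), 'qd': array([ 0.00080915, -0.00167314, -0.00175588, -0.0003674 , -0.00048608,
       -0.00126007]), 'tau': array([ 6.56068914e-04, -4.98616970e+01, -3.90868843e+01, -1.47943620e-04,
        6.25138840e-03, -3.01981032e-06]), 'tcp_pos': array([ 195.20937251, -593.1661127 ,  252.24452841]), 'eef_rot': array([[ 9.49928165e-01,  3.12468196e-01, -3.27335607e-04],
       [ 3.12468255e-01, -9.49926413e-01,  1.84375250e-03],
       [ 2.65169279e-04, -1.85371442e-03, -9.99998247e-01]]), 'wrist_force': array([ 0.41300788, -0.03179828,  0.21724367]), 'ft_torque': array([ 0.06704107,  0.00317308, -0.03636617]), 'finger_force': 0.0, 'width': 85.36611991523752}
```

View pics/top0.png

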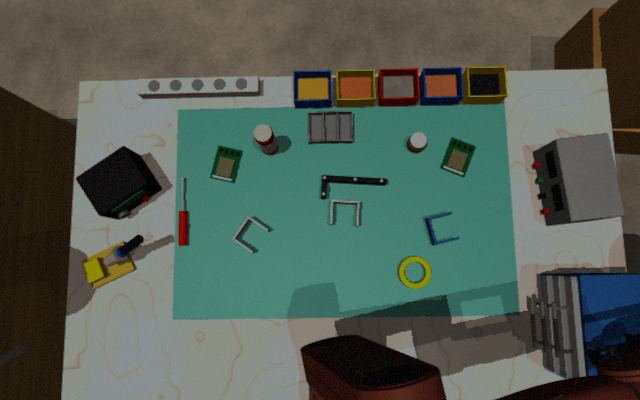

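Run:
```python
from h import *
s=load('top0');im=s['image'][170:250,225:465,::-1]
im=cv2.resize(im,None,fx=3.3,fy=3.3,interpolation=cv2.INTER_CUBIC)
im=cv2.convertScaleAbs(im,alpha=1.6)
cv2.imwrite('pics/crop0.png',im)
```

```text
(no output)
```

View pics/crop0.png

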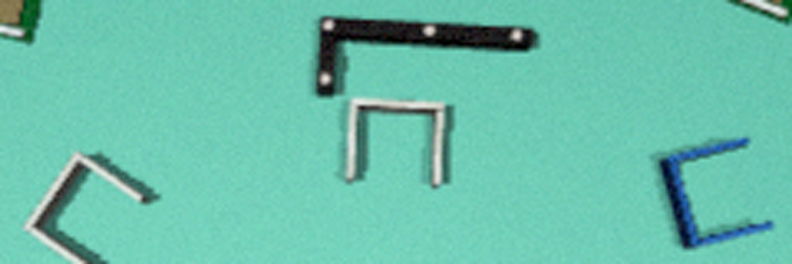

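```bash
cat >> h.py <<'E'
def rigid(loc,w):
    loc=np.array(loc,float);w=np.array(w)[:,:2];a=loc.mean(0);b=w.mean(0)
    A=(loc-a)@[1,1j];B=(w-b)@[1,1j];th=np.angle((A.conj()*B).sum())
    R=np.array([[np.cos(th),-np.sin(th)],[np.sin(th),np.cos(th)]]);t=b-R@a
    e=np.linalg.norm(loc@R.T+t-w,axis=1); return t.round(1),np.degrees(th).round(1),e.round(1)
E
python3 - <<'E'
from h import *
s=load('top0')
c=lambda l:(np.array(l)+.5)/3.3-.5+[225,170]
U=[(35,40),(35,-40),(-35,40),(-35,-40)]
print('a',rigid(U,px2w(s,c([(353,99),(446,104),(345,180),(441,186)]),45)))
print('b',rigid([U[0],U[1],U[3]],px2w(s,c([(26,228),(80,154),(155,196)]),45)))
print('blue',rigid([U[0],U[1],U[2],U[3]],px2w(s,c([(688,247),(660,160),(772,226),(748,141)]),45)))
print('stop',rigid([(15,15),(15,-170),(0,0),(-50,15)],px2w(s,c([(321,17),(535,30),(340,42),(318,95)]),40)))
E
```

```text
a (array([528.,  -8.]), np.float64(-5.0), array([0.8, 0.7, 1.4, 0.4]))
b (array([471.5, 254.7]), np.float64(55.4), array([2.8, 2.9, 4.7]))
blue (array([ 479.9, -277.9]), np.float64(103.1), array([2.6, 4. , 3.1, 4.5]))
stop (array([619.6,  39.9]), np.float64(-3.7), array([3.3, 0.7, 3.5, 0.2]))
```

```bash
cat >> h.py <<'E'
def go(x,y,z,yaw=None,z0=None):
    """total shift (fraction units, present tool axes) and turn about tool z; min rows"""
    o=r.get_obs();R=np.array(o['eef_rot']);d=R.T@(np.array([x,y,z])-o['tcp_pos']);
    cy=np.degrees(np.arctan2(R[1,0],R[0,0]))
    print('shift/250',(d/250).round(4),'mm',np.linalg.norm(d).round(1),'rows',np.ceil(np.linalg.norm(d)/41.7))
    if yaw is not None: print('turn/45',round(-(yaw-cy)/45,4),'rows',np.ceil(abs(yaw-cy)/7.16))
def st():
    o=r.get_obs();R=o['eef_rot'];print('t',round(o['clock'],2),'tcp',np.round(o['tcp_pos'],1),'yaw',np.degrees(np.arctan2(R[1,0],R[0,0])).round(2),'tilt',np.round(R[:2,2],3),'F',np.round(o['wrist_force'],1),'w',round(o['width'],1),'ff',round(o['finger_force'],1))
E
python3 -m creep '{"dr":[[0,0,0],[0,0,0],[0,0,0],[0,0,0],[0,0,0],[0,0,0],[0,0,0],[0,0,0],[0,0,0],[0,0,0],[0,0,0],[0,0,0]],"offset":[[0.06,-0.05,0],[0.115,-0.098,0.024],[0.115,-0.098,0.024],[0.115,-0.098,0.024],[0.115,-0.098,0.024],[0.115,-0.098,0.024],[0.115,-0.098,0.024],[0.115,-0.098,0.024],[0.115,-0.098,0.024],[0.115,-0.098,0.024],[0.115,-0.098,0.024],[0.115,-0.098,0.024]],"hand":[-1,-1,-1,-1,-1,-1,-1,-1,-1,-1,-1,-1]}'
python3 -m creep '{"dr":[[0,0,0],[0,0,0],[0,0,0],[0,0,0],[0,0,0],[0,0,0.129],[0,0,0.129],[0,0,0.129],[0,0,0.129],[0,0,0],[0,0,0]],"offset":[[0.115,-0.098,0.024],[0.115,-0.098,0.024],[0.115,-0.098,0.024],[0.115,-0.098,0.024],[0.115,-0.098,0.024],[0.06,-0.05,0.024],[0,0,0],[0,0,0],[0,0,0],[0,0,0],[0,0,0]],"hand":[-0.4,-0.4,-0.4,-0.4,-0.4,-0.4,-0.4,-0.4,-0.4,-0.4,-0.4]}'
python3 - <<'E'
from h import *
st(); snap('wrist','w1'); go(529.8,-45.3,33,-5)
E
```

```text
clock: 1.05
tcp_pos: [422.1, -220.4, 186.7]
eef_rot: [[0.95, 0.312, -0.0], [0.312, -0.95, 0.0], [-0.0, -0.0, -1.0]]
wrist_force: [0.7, -0.7, 0.6]
width: 85.4
finger_force: 0.0
clock: 1.97
tcp_pos: [530.1, -44.3, 150.8]
eef_rot: [[0.996, -0.084, -0.001], [-0.084, -0.996, 0.0], [-0.001, -0.0, -1.0]]
wrist_force: [-0.3, 0.2, -0.2]
width: 59.6
finger_force: 0.0
t 1.97 tcp [530.1 -44.3 150.8] yaw -4.84 tilt [-0.001  0.   ] F [-0.3  0.2 -0.2] w 59.6 ff 0.0
shift/250 [-0.0009  0.0035  0.4719] mm 118.0 rows 3.0
turn/45 0.0037 rows 1.0
```

View pics/w1.png

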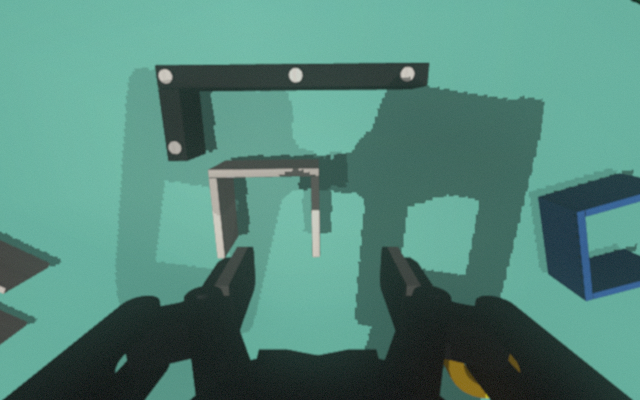

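Run:
```python
from h import *
s=load('w1')
print('a',rigid([(35,40),(35,-40),(-35,-40)],px2w(s,[(209,170),(320,168),(320,257)],45)))
print('stop',rigid([(15,15),(15,-170),(0,-170),(0,0),(-50,15)],px2w(s,[(156,66),(429,64),(429,88),(180,90),(168,160)],40)))
for n in('a',):print(px2w(s,[(313,257),(320,257),(209,170),(320,168)],45))
```

```text
a (array([527. ,  -6.6]), np.float64(-4.2), array([0.6, 0.2, 0.6]))
stop (array([620.8,  41.8]), np.float64(-4.6), array([0.8, 1.1, 0.3, 0.7, 1.3]))
[[490.  -38.1  45. ]
 [489.5 -43.5  45. ]
 [564.4  30.3  45. ]
 [559.2 -49.2  45. ]]
```

```bash
python3 -m creep '{"dr":[[0,0,-0.005],[0,0,0],[0,0,0],[0,0,0],[0,0,0],[0,0,0],[0,0,0],[0,0,0],[0,0,0],[0,0,0]],"offset":[[-0.003,0,0.094],[0,0,0.118],[0,0,0.118],[0,0,0.094],[0,0,0.048],[0,0,0],[0,0,0],[0,0,0],[0,0,0],[0,0,0]],"hand":[-0.4,-0.4,-0.4,-0.4,-0.4,1,1,1,1,1]}' 40
python3 - <<'E'
from h import *
st()
E
```

```text
clock: 2.85
tcp_pos: [531.4, -44.8, 35.3]
eef_rot: [[0.997, -0.083, 0.004], [-0.083, -0.997, -0.001], [0.004, 0.001, -1.0]]
wrist_force: [0.5, -0.7, 4.2]
width: 5.7
finger_force: 39.8
t 2.85 tcp [531.4 -44.8  35.3] yaw -4.77 tilt [ 0.004 -0.001] F [ 0.5 -0.7  4.2] w 5.7 ff 39.8
```

```bash
python3 -m creep '{"dr":[[0,0,0],[0,0,0],[0,0,0],[0,0,0],[0,0,0],[0,0,0],[0,0,0]],"offset":[[0.03,-0.012,0],[0.056,-0.012,0],[0.056,-0.012,0],[0.038,-0.012,0],[0.012,0,0],[0.006,0,0],[0,0,0]],"hand":[1,1,1,1,1,1,1]}'
python3 -m creep '{"dr":[[0,0,0],[0,0,0],[0,0,0]],"offset":[[0.008,0,0],[0.008,0,0],[0,0,0]],"hand":[1,1,1]}'
python3 - <<'E'
from h import *
st()
E
```

```text
clock: 3.43
tcp_pos: [580.6, -36.4, 35.3]
eef_rot: [[0.997, -0.083, 0.0], [-0.083, -0.997, 0.0], [0.0, -0.0, -1.0]]
wrist_force: [-4.5, 1.6, 12.0]
width: 5.6
finger_force: 41.0
clock: 3.68
tcp_pos: [584.7, -36.9, 35.3]
eef_rot: [[0.997, -0.083, 0.001], [-0.083, -0.997, -0.0], [0.001, -0.0, -1.0]]
wrist_force: [-4.5, 0.9, 9.3]
width: 5.8
finger_force: 40.9
t 3.68 tcp [584.7 -36.9  35.3] yaw -4.76 tilt [ 0.001 -0.   ] F [-4.5  0.9  9.3] w 5.8 ff 40.9
```

```bash
python3 -m creep '{"dr":[[0,0,0],[0,0,0],[0,0,0]],"offset":[[0.006,0,-0.003],[0.006,0,0],[0,0,0]],"hand":[1,1,1]}'
python3 -m creep '{"dr":[[0,0,0],[0,0,0],[0,0,0]],"offset":[[0.004,0,0],[0.004,0,0],[0,0,0]],"hand":[1,1,1]}'
```

```text
clock: 3.93
tcp_pos: [587.0, -37.2, 35.3]
eef_rot: [[0.997, -0.083, -0.0], [-0.083, -0.997, -0.0], [-0.0, 0.0, -1.0]]
wrist_force: [-5.5, 0.7, 8.9]
width: 5.3
finger_force: 40.6
clock: 4.18
tcp_pos: [587.2, -37.3, 35.3]
eef_rot: [[0.997, -0.082, -0.005], [-0.082, -0.997, 0.0], [-0.005, 0.0, -1.0]]
wrist_force: [-13.0, 0.4, 17.0]
width: 5.5
finger_force: 41.8
```

```bash
python3 -m creep '{"dr":[[0,0,0],[0,0,0],[0,0,0]],"offset":[[0,-0.008,-0.002],[0,-0.008,0],[0,0,0]],"hand":[1,1,1]}'
python3 -m creep '{"dr":[[0,0,0],[0,0,0],[0,0,0]],"offset":[[0.002,-0.006,0],[0,-0.006,0],[0,0,0]],"hand":[1,1,1]}'
python3 -m creep '{"dr":[[0,0,0],[0,0,0]],"offset":[[0.002,-0.004,0],[0,0,0]],"hand":[1,1]}'
python3 -c "
from h import *
st()"
```

```text
clock: 4.43
tcp_pos: [587.4, -35.7, 35.4]
eef_rot: [[0.997, -0.082, -0.004], [-0.082, -0.997, -0.004], [-0.004, 0.004, -1.0]]
wrist_force: [-12.8, -10.5, 12.2]
width: 5.2
finger_force: 41.2
clock: 4.68
tcp_pos: [587.5, -33.7, 35.3]
eef_rot: [[0.997, -0.082, -0.006], [-0.082, -0.997, -0.005], [-0.005, 0.005, -1.0]]
wrist_force: [-15.9, -12.9, 13.6]
width: 5.5
finger_force: 41.6
clock: 4.85
tcp_pos: [587.6, -33.2, 35.3]
eef_rot: [[0.997, -0.082, -0.007], [-0.082, -0.997, -0.005], [-0.007, 0.006, -1.0]]
wrist_force: [-16.9, -16.2, 15.3]
width: 5.0
finger_force: 41.9
t 4.85 tcp [587.6 -33.2  35.3] yaw -4.73 tilt [-0.007 -0.005] F [-16.9 -16.2  15.3] w 5.0 ff 41.9
```

```bash
python3 -m creep '{"dr":[[0,0,0],[0,0,0],[0,0,0]],"offset":[[0,-0.006,0],[0,-0.006,0],[0,0,0]],"hand":[1,1,1]}'
python3 -c "
from h import *
st()"
```

```text
clock: 5.1
tcp_pos: [587.8, -31.5, 35.3]
eef_rot: [[0.997, -0.082, -0.007], [-0.082, -0.997, -0.007], [-0.007, 0.008, -1.0]]
wrist_force: [-18.3, -21.5, 14.9]
width: 5.6
finger_force: 42.4
t 5.1 tcp [587.8 -31.5  35.3] yaw -4.72 tilt [-0.007 -0.007] F [-18.3 -21.5  14.9] w 5.6 ff 42.4
```

```bash
python3 -m creep '{"dr":[[0,0,0],[0,0,0],[0,0,0]],"offset":[[0,-0.006,0],[0,-0.006,0],[0,0,0]],"hand":[1,1,1]}'
python3 -c "
from h import *
st();snap('wrist','w2')"
```

```text
clock: 5.35
tcp_pos: [587.8, -31.4, 35.3]
eef_rot: [[0.997, -0.082, -0.008], [-0.083, -0.997, -0.011], [-0.007, 0.012, -1.0]]
wrist_force: [-20.2, -33.2, 16.0]
width: 5.4
finger_force: 44.3
t 5.35 tcp [587.8 -31.4  35.3] yaw -4.73 tilt [-0.008 -0.011] F [-20.2 -33.2  16. ] w 5.4 ff 44.3
```

View pics/w2.png

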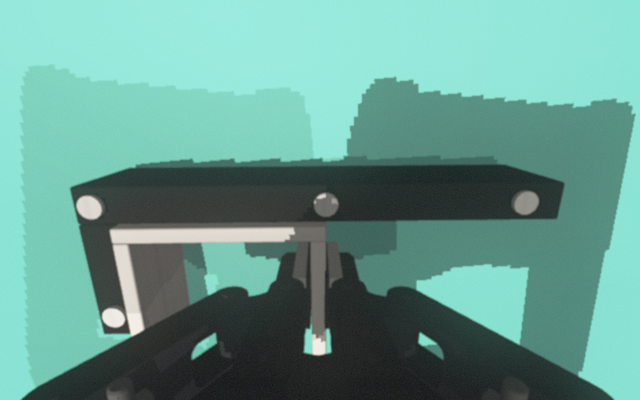

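```bash
python3 -m creep '{"dr":[[0,0,0],[0,0,0],[0,0,0],[0,0,0],[0,0,0],[0,0,0],[0,0,0],[0,0,0],[0,0,0],[0,0,0]],"offset":[[-0.006,0.008,-0.004],[-0.006,0.008,-0.004],[0,0,0],[0,0,0],[0,0,0],[0,0,-0.06],[0,0,-0.12],[0,0,-0.16],[0,0,-0.16],[0,0,0]],"hand":[1,1,1,0.4,0.4,0.4,0.4,0.4,0.4,0.4]}'
python3 -c "
from h import *
st(); s=load('top0'); print(px2w(s,[(272,150),(268,143)],0),px2w(s,[(263,132)],160)); go(500,235,170,55.4)"
```

```text
clock: 6.23
tcp_pos: [593.2, -27.5, 171.4]
eef_rot: [[0.996, -0.083, 0.015], [-0.083, -0.997, -0.002], [0.015, 0.001, -1.0]]
wrist_force: [1.1, -1.4, 1.4]
width: 25.6
finger_force: 0.0
t 6.23 tcp [593.2 -27.5 171.4] yaw -4.74 tilt [ 0.015 -0.002] F [ 1.1 -1.4  1.4] w 25.6 ff 0.0
[[723.9 202.5   0. ]
 [745.6 214.4   0. ]] [[734.6 207.6 160. ]]
shift/250 [-0.4583 -1.0155 -0.0023] mm 278.5 rows 7.0
turn/45 -1.3364 rows 9.0
```

```bash
python3 -m creep '{"dr":[[0,0,0],[0,0,0],[0,0,0],[0,0,0],[0,0,0],[0,0,0],[0,0,0],[0,0,0],[0,0,0]],"offset":[[-0.03,-0.06,0],[-0.057,-0.127,0],[-0.057,-0.127,0],[-0.057,-0.127,0],[-0.057,-0.127,0],[-0.057,-0.127,0],[-0.057,-0.127,0],[-0.057,-0.127,0],[-0.029,-0.066,0]],"hand":[-0.2,-0.2,-0.2,-0.2,-0.2,-0.2,-0.2,-0.2,-0.2]}'
python3 -m creep '{"dr":[[0,0,-0.148],[0,0,-0.148],[0,0,-0.148],[0,0,-0.148],[0,0,-0.148],[0,0,-0.148],[0,0,-0.148],[0,0,-0.148],[0,0,-0.148],[0,0,0],[0,0,0]],"offset":[[0,0,0],[0,0,0],[0,0,0],[0,0,0],[0,0,0],[0,0,0],[0,0,0],[0,0,0],[0,0,0],[0,0,0],[0,0,0]],"hand":[-0.2,-0.2,-0.2,-0.2,-0.2,-0.2,-0.2,-0.2,-0.2,-0.2,-0.2]}'
python3 -c "
from h import *
st(); snap('wrist','w3')"
```

```text
clock: 6.98
tcp_pos: [492.1, 239.0, 160.6]
eef_rot: [[0.997, -0.081, -0.002], [-0.081, -0.997, 0.001], [-0.002, -0.001, -1.0]]
wrist_force: [-0.2, -0.4, -0.1]
width: 51.5
finger_force: 0.0
clock: 7.9
tcp_pos: [494.0, 235.7, 160.8]
eef_rot: [[0.574, 0.819, -0.001], [0.819, -0.574, 0.0], [-0.001, -0.001, -1.0]]
wrist_force: [-0.3, 0.6, -0.4]
width: 51.3
finger_force: 0.0
t 7.9 tcp [494.  235.7 160.8] yaw 54.99 tilt [-0.001  0.   ] F [-0.3  0.6 -0.4] w 51.3 ff 0.0
```

View pics/w3.png

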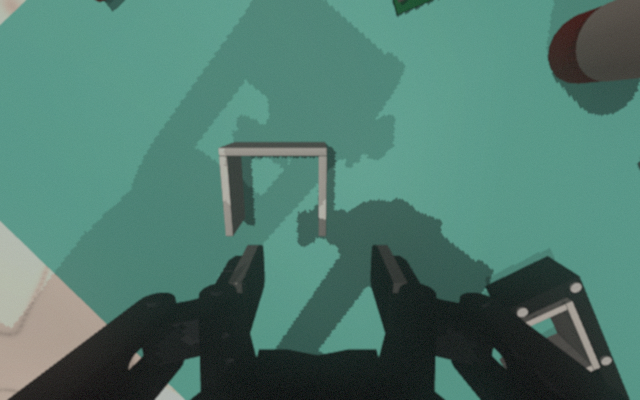

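Run:
```python
from h import *
s=load('w3')
t,y,e=rigid([(35,40),(35,-40),(-35,-40),(-35,40)],px2w(s,[(219,149),(327,148),(327,236),(225,236)],45));print(t,y,e)
c,q=np.cos(np.radians(y)),np.sin(np.radians(y))
x,yy=t+np.array([[c,-q],[q,c]])@[6,-37];print(x,yy);go(x,yy,34,y)
```

```text
[471.1 261.1] 55.1 [0.9 0.2 0.6 0.9]
504.8784946480027 244.85151393775857
shift/250 [0.0551 0.0142 0.5078] mm 127.7 rows 4.0
turn/45 -0.0027 rows 1.0
```

```bash
python3 -m creep '{"dr":[[0,0,0],[0,0,0],[0,0,0],[0,0,0],[0,0,0],[0,0,0],[0,0,0],[0,0,0],[0,0,0],[0,0,0],[0,0,0]],"offset":[[0.055,0.014,0.05],[0,0,0.12],[0,0,0.14],[0,0,0.12],[0,0,0.07],[0,0,0],[0,0,0],[0,0,0],[0,0,0],[0,0,0],[0,0,0]],"hand":[-0.2,-0.2,-0.2,-0.2,-0.2,-0.2,1,1,1,1,1]}' 40
python3 -c "
from h import *
st()"
python3 -m creep '{"dr":[[0,0,0],[0,0,0],[0,0,0],[0,0,0],[0,0,0]],"offset":[[0,0,-0.04],[0,0,-0.1],[0,0,-0.12],[0,0,-0.06],[0,0,0]],"hand":[1,1,1,1,1]}' 40
python3 -c "
from h import *
st();go(534,-110,115,-4.7)"
```

```text
clock: 8.87
tcp_pos: [507.3, 245.1, 38.7]
eef_rot: [[0.572, 0.821, 0.004], [0.821, -0.572, 0.001], [0.003, 0.002, -1.0]]
wrist_force: [-0.2, -0.1, 6.4]
width: 5.1
finger_force: 41.1
t 8.87 tcp [507.3 245.1  38.7] yaw 55.14 tilt [0.004 0.001] F [-0.2 -0.1  6.4] w 5.1 ff 41.1
clock: 9.28
tcp_pos: [508.6, 245.5, 121.8]
eef_rot: [[0.571, 0.821, 0.008], [0.821, -0.571, 0.003], [0.007, 0.005, -1.0]]
wrist_force: [0.1, 0.6, -0.1]
width: 5.1
finger_force: 40.0
t 9.28 tcp [508.6 245.5 121.8] yaw 55.15 tilt [0.008 0.003] F [ 0.1  0.6 -0.1] w 5.1 ff 40.0
shift/250 [-1.1089  0.8959  0.0245] mm 356.4 rows 9.0
turn/45 1.33 rows 9.0
```

```bash
python3 -m creep '{"dr":[[0,0,0],[0,0,0],[0,0,0],[0,0,0],[0,0,0],[0,0,0],[0,0,0],[0,0,0],[0,0,0],[0,0,0],[0,0,0],[0,0,0]],"offset":[[-0.05,0.04,0],[-0.11,0.09,0],[-0.11,0.09,0],[-0.11,0.09,0],[-0.11,0.09,0],[-0.11,0.09,0],[-0.11,0.09,0],[-0.11,0.09,0],[-0.11,0.09,0],[-0.11,0.09,0],[-0.069,0.046,0],[0,0,0]],"hand":[1,1,1,1,1,1,1,1,1,1,1,1]}'
python3 -m creep '{"dr":[[0,0,0.148],[0,0,0.148],[0,0,0.148],[0,0,0.148],[0,0,0.148],[0,0,0.148],[0,0,0.148],[0,0,0.148],[0,0,0.146],[0,0,0],[0,0,0]],"offset":[[0,0,0],[0,0,0],[0,0,0],[0,0,0],[0,0,0],[0,0,0],[0,0,0],[0,0,0],[0,0,0],[0,0,0],[0,0,0]],"hand":[1,1,1,1,1,1,1,1,1,1,1]}'
python3 -c "
from h import *
st(); go(534,-110,40,-4.7);snap('wrist','w4')"
```

```text
clock: 10.28
tcp_pos: [530.5, -115.1, 116.0]
eef_rot: [[0.575, 0.818, -0.001], [0.818, -0.575, -0.001], [-0.001, 0.0, -1.0]]
wrist_force: [0.7, 0.2, -1.2]
width: 5.6
finger_force: 40.0
clock: 11.2
tcp_pos: [530.5, -110.3, 115.9]
eef_rot: [[0.997, -0.078, -0.001], [-0.078, -0.997, 0.001], [-0.001, -0.001, -1.0]]
wrist_force: [0.3, 0.3, -0.3]
width: 5.5
finger_force: 40.0
t 11.2 tcp [ 530.5 -110.3  115.9] yaw -4.48 tilt [-0.001  0.001] F [ 0.3  0.3 -0.3] w 5.5 ff 40.0
shift/250 [ 0.0144 -0.002   0.3034] mm 75.9 rows 2.0
turn/45 0.0049 rows 1.0
```

View pics/w4.png

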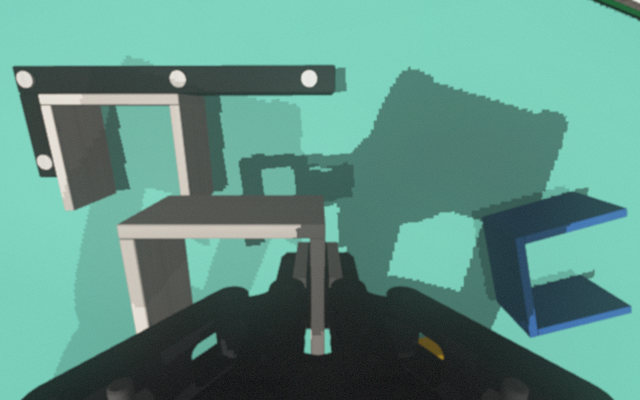

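```bash
python3 -m creep '{"dr":[[0,0,0.005],[0,0,0],[0,0,0],[0,0,0],[0,0,0],[0,0,0]],"offset":[[0.015,0.01,0.06],[0,0,0.12],[0,0,0.09],[0,0,0.035],[0,0,0.005],[0,0,0]],"hand":[1,1,1,1,1,1]}'
python3 -c "
from h import *
st(); go(579.7,-110.9,39,-4.7)"
```

```text
clock: 11.75
tcp_pos: [534.4, -113.6, 38.8]
eef_rot: [[0.996, -0.084, -0.001], [-0.084, -0.996, 0.0], [-0.001, -0.0, -1.0]]
wrist_force: [-0.4, -0.6, -1.7]
width: 5.4
finger_force: 41.5
t 11.75 tcp [ 534.4 -113.6   38.8] yaw -4.81 tilt [-0.001  0.   ] F [-0.4 -0.6 -1.7] w 5.4 ff 41.5
shift/250 [ 0.1798 -0.026  -0.001 ] mm 45.4 rows 2.0
turn/45 -0.0024 rows 1.0
```

```bash
python3 -m creep '{"dr":[[0,0,0],[0,0,0],[0,0,0],[0,0,0],[0,0,0],[0,0,0],[0,0,0]],"offset":[[0.03,0,0.004],[0.06,0,0],[0.05,0,0],[0.025,0,0],[0.008,0,0],[0.006,0,0],[0,0,0]],"hand":[1,1,1,1,1,1,1]}'
python3 -m creep '{"dr":[[0,0,0],[0,0,0],[0,0,0]],"offset":[[0.008,0,0],[0.008,0,0],[0,0,0]],"hand":[1,1,1]}'
python3 -c "
from h import *
st()"
```

```text
clock: 12.33
tcp_pos: [579.0, -117.5, 37.9]
eef_rot: [[0.996, -0.085, -0.001], [-0.085, -0.996, 0.0], [-0.001, -0.0, -1.0]]
wrist_force: [-0.5, -0.4, -0.9]
width: 5.2
finger_force: 41.4
clock: 12.58
tcp_pos: [582.0, -117.9, 37.8]
eef_rot: [[0.996, -0.085, -0.003], [-0.085, -0.996, 0.0], [-0.003, 0.0, -1.0]]
wrist_force: [-6.0, -0.6, 2.7]
width: 5.1
finger_force: 42.2
t 12.58 tcp [ 582.  -117.9   37.8] yaw -4.88 tilt [-0.003  0.   ] F [-6.  -0.6  2.7] w 5.1 ff 42.2
```

```bash
python3 -m creep '{"dr":[[0,0,-0.003],[0,0,0],[0,0,0],[0,0,0]],"offset":[[0.004,-0.01,0],[0.002,-0.01,0],[0,-0.008,0],[0,0,0]],"hand":[1,1,1,1]}'
python3 -m creep '{"dr":[[0,0,0],[0,0,0],[0,0,0]],"offset":[[0.004,-0.006,0],[0.002,-0.006,0],[0,0,0]],"hand":[1,1,1]}'
python3 -c "
from h import *
st()"
```

```text
clock: 12.92
tcp_pos: [582.5, -113.0, 37.8]
eef_rot: [[0.997, -0.083, -0.006], [-0.083, -0.997, -0.003], [-0.006, 0.003, -1.0]]
wrist_force: [-12.2, -7.9, 5.9]
width: 5.3
finger_force: 42.7
clock: 13.17
tcp_pos: [582.6, -111.7, 37.8]
eef_rot: [[0.997, -0.082, -0.01], [-0.082, -0.997, -0.004], [-0.009, 0.005, -1.0]]
wrist_force: [-20.3, -14.6, 11.9]
width: 5.3
finger_force: 43.4
t 13.17 tcp [ 582.6 -111.7   37.8] yaw -4.73 tilt [-0.01  -0.004] F [-20.3 -14.6  11.9] w 5.3 ff 43.4
```

```bash
python3 -m creep '{"dr":[[0,0,0],[0,0,0],[0,0,0]],"offset":[[0,-0.006,0],[0,-0.006,0],[0,0,0]],"hand":[1,1,1]}'
python3 -m creep '{"dr":[[0,0,0],[0,0,0],[0,0,0]],"offset":[[0,-0.006,0],[0,-0.006,0],[0,0,0]],"hand":[1,1,1]}'
python3 -c "
from h import *
st()"
```

```text
clock: 13.42
tcp_pos: [582.7, -111.3, 37.8]
eef_rot: [[0.997, -0.083, -0.01], [-0.083, -0.997, -0.008], [-0.009, 0.009, -1.0]]
wrist_force: [-20.3, -24.7, 9.5]
width: 5.3
finger_force: 43.6
clock: 13.67
tcp_pos: [582.7, -111.2, 37.8]
eef_rot: [[0.997, -0.083, -0.01], [-0.083, -0.996, -0.012], [-0.009, 0.013, -1.0]]
wrist_force: [-22.3, -36.3, 7.5]
width: 5.2
finger_force: 44.9
t 13.67 tcp [ 582.7 -111.2   37.8] yaw -4.76 tilt [-0.01  -0.012] F [-22.3 -36.3   7.5] w 5.2 ff 44.9
```

```bash
python3 -m creep '{"dr":[[0,0,0],[0,0,0],[0,0,0],[0,0,0],[0,0,0],[0,0,0],[0,0,0],[0,0,0],[0,0,0],[0,0,0]],"offset":[[-0.006,0.011,0],[-0.006,0.011,0],[0,0,0],[0,0,0],[0,0,0],[0,0,-0.06],[0,0,-0.12],[0,0,-0.16],[0,0,-0.16],[0,0,0]],"hand":[1,1,1,0.5,0.5,0.5,0.5,0.5,0.5,0.5]}'
python3 -c "
from h import *
st(); go(514,-260,165,-77)"
```

```text
clock: 14.5
tcp_pos: [589.6, -108.5, 173.1]
eef_rot: [[0.996, -0.083, 0.015], [-0.083, -0.997, -0.004], [0.015, 0.003, -1.0]]
wrist_force: [1.7, 0.2, 2.2]
width: 21.1
finger_force: 0.0
t 14.5 tcp [ 589.6 -108.5  173.1] yaw -4.75 tilt [ 0.015 -0.004] F [1.7 0.2 2.2] w 21.1 ff 0.0
shift/250 [-0.2515  0.6288  0.0303] mm 169.5 rows 5.0
turn/45 1.6056 rows 11.0
```

```bash
python3 -m creep '{"dr":[[0,0,0],[0,0,0],[0,0,0],[0,0,0],[0,0,0],[0,0,0],[0,0,0],[0,0,0]],"offset":[[-0.02,0.05,0],[-0.048,0.12,0],[-0.048,0.12,0],[-0.048,0.12,0],[-0.048,0.12,0],[-0.04,0.1,0],[0,0,0],[0,0,0]],"hand":[-0.2,-0.2,-0.2,-0.2,-0.2,-0.2,-0.2,-0.2]}'
python3 -m creep '{"dr":[[0,0,0.146],[0,0,0.146],[0,0,0.146],[0,0,0.146],[0,0,0.146],[0,0,0.146],[0,0,0.146],[0,0,0.146],[0,0,0.146],[0,0,0.146],[0,0,0.146],[0,0,0]],"offset":[[0,0,0],[0,0,0],[0,0,0],[0,0,0],[0,0,0],[0,0,0],[0,0,0],[0,0,0],[0,0,0],[0,0,0],[0,0,0],[0,0,0]],"hand":[-0.2,-0.2,-0.2,-0.2,-0.2,-0.2,-0.2,-0.2,-0.2,-0.2,-0.2,-0.2]}'
python3 -c "
from h import *
st(); snap('wrist','w5');snap('top','top5')"
```

```text
clock: 15.17
tcp_pos: [506.8, -260.2, 161.9]
eef_rot: [[0.996, -0.086, -0.001], [-0.086, -0.996, 0.001], [-0.001, -0.001, -1.0]]
wrist_force: [-0.2, 0.3, -0.3]
width: 51.2
finger_force: 0.0
clock: 16.17
tcp_pos: [508.3, -257.8, 162.2]
eef_rot: [[0.222, -0.975, -0.001], [-0.975, -0.222, 0.001], [-0.001, 0.0, -1.0]]
wrist_force: [0.8, 0.5, -0.4]
width: 51.3
finger_force: 0.0
t 16.17 tcp [ 508.3 -257.8  162.2] yaw -77.2 tilt [-0.001  0.001] F [ 0.8  0.5 -0.4] w 51.3 ff 0.0
```

View pics/w5.png

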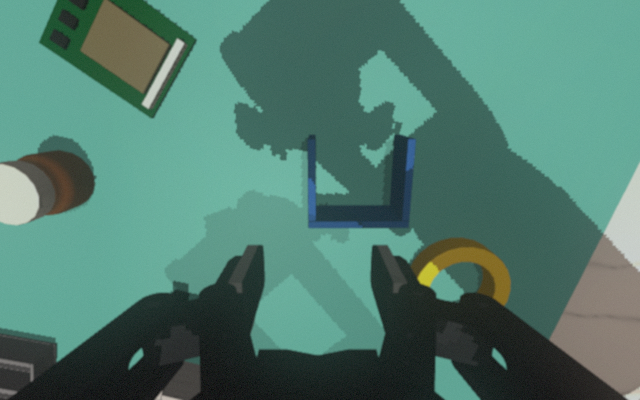

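Run:
```python
from h import *
s=load('w5')
t,y,e=rigid([(35,-40),(35,40),(-35,-40),(-35,40)],px2w(s,[(308,228),(410,227),(308,136),(414,138)],45));print(t,y,e)
c,q=np.cos(np.radians(y)),np.sin(np.radians(y))
x,yy=t+np.array([[c,-q],[q,c]])@[12,-37];print(x,yy);go(x,yy,37,y-180)
```

```text
[ 478.9 -280.8] 103.1 [0.6 0.8 1.5 1.7]
512.2172951000827 -260.72619001748774
shift/250 [ 0.0139 -0.0132  0.5019] mm 125.6 rows 4.0
turn/45 0.0027 rows 1.0
```

```bash
python3 -m creep '{"dr":[[0,0,0.003],[0,0,0],[0,0,0],[0,0,0],[0,0,0],[0,0,0],[0,0,0],[0,0,0],[0,0,0],[0,0,0],[0,0,0]],"offset":[[0.014,-0.013,0.05],[0,0,0.12],[0,0,0.14],[0,0,0.12],[0,0,0.07],[0,0,0],[0,0,0],[0,0,0],[0,0,0],[0,0,0],[0,0,0]],"hand":[-0.2,-0.2,-0.2,-0.2,-0.2,-0.2,1,1,1,1,1]}' 40
python3 -c "
from h import *
st()"
python3 -m creep '{"dr":[[0,0,0],[0,0,0],[0,0,0],[0,0,0],[0,0,0]],"offset":[[0,0,-0.04],[0,0,-0.1],[0,0,-0.12],[0,0,-0.06],[0,0,0]],"hand":[1,1,1,1,1]}' 40
python3 -c "
from h import *
st();go(486,11,120,-4.6)"
```

```text
clock: 17.18
tcp_pos: [513.5, -262.9, 40.1]
eef_rot: [[0.222, -0.975, 0.003], [-0.975, -0.222, -0.002], [0.003, -0.003, -1.0]]
wrist_force: [-0.0, 0.3, 4.9]
width: 5.4
finger_force: 42.1
t 17.18 tcp [ 513.5 -262.9   40.1] yaw -77.17 tilt [ 0.003 -0.002] F [-0.   0.3  4.9] w 5.4 ff 42.1
clock: 17.6
tcp_pos: [514.6, -263.6, 123.4]
eef_rot: [[0.222, -0.975, 0.007], [-0.975, -0.222, -0.005], [0.006, -0.006, -1.0]]
wrist_force: [1.0, -0.4, -1.6]
width: 5.6
finger_force: 41.2
t 17.6 tcp [ 514.6 -263.6  123.4] yaw -77.18 tilt [ 0.007 -0.005] F [ 1.  -0.4 -1.6] w 5.6 ff 41.2
shift/250 [-1.0964 -0.132   0.0075] mm 276.1 rows 7.0
turn/45 -1.613 rows 11.0
```

```bash
python3 -m creep '{"dr":[[0,0,0],[0,0,0],[0,0,0],[0,0,0],[0,0,0],[0,0,0],[0,0,0],[0,0,0],[0,0,0],[0,0,0]],"offset":[[-0.07,-0.01,0],[-0.137,-0.016,0],[-0.137,-0.016,0],[-0.137,-0.016,0],[-0.137,-0.016,0],[-0.137,-0.016,0],[-0.137,-0.016,0],[-0.137,-0.016,0],[-0.067,-0.01,0],[0,0,0]],"hand":[1,1,1,1,1,1,1,1,1,1]}'
python3 -m creep '{"dr":[[0,0,-0.147],[0,0,-0.147],[0,0,-0.147],[0,0,-0.147],[0,0,-0.147],[0,0,-0.147],[0,0,-0.147],[0,0,-0.147],[0,0,-0.147],[0,0,-0.145],[0,0,-0.145],[0,0,0]],"offset":[[0,0,0],[0,0,0],[0,0,0],[0,0,0],[0,0,0],[0,0,0],[0,0,0],[0,0,0],[0,0,0],[0,0,0],[0,0,0],[0,0,0]],"hand":[1,1,1,1,1,1,1,1,1,1,1,1]}'
python3 -c "
from h import *
st(); snap('wrist','w6');go(486,11,40,-4.6)"
```

```text
clock: 18.43
tcp_pos: [477.1, -4.2, 116.3]
eef_rot: [[0.249, -0.969, 0.003], [-0.968, -0.249, 0.03], [-0.029, -0.011, -1.0]]
wrist_force: [-0.0, -0.5, -2.2]
width: 5.4
finger_force: 41.1
clock: 19.43
tcp_pos: [479.1, -7.7, 117.3]
eef_rot: [[0.999, -0.053, 0.006], [-0.053, -0.998, 0.028], [0.004, -0.029, -1.0]]
wrist_force: [1.0, 0.6, -1.0]
width: 5.4
finger_force: 41.2
t 19.43 tcp [479.1  -7.7 117.3] yaw -3.05 tilt [0.006 0.028] F [ 1.   0.6 -1. ] w 5.4 ff 41.2
shift/250 [ 0.022  -0.0666  0.3113] mm 79.8 rows 2.0
turn/45 0.0268 rows 1.0
```

View pics/w6.png

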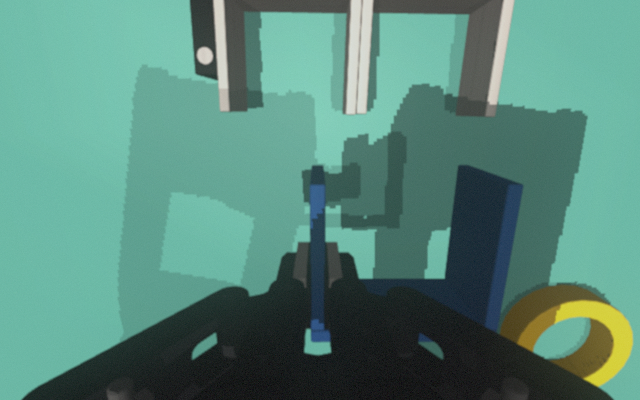

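```bash
python3 -m creep '{"dr":[[0,0,0],[0,0,0]],"offset":[[0,0,0],[0,0,0]],"hand":[1,1]}'; python3 -c "
from h import *
st(); print(r.get_obs()['qpos'],r.get_obs()['qd'].round(3))"
```

```text
clock: 19.65
tcp_pos: [479.2, -6.9, 117.6]
eef_rot: [[0.998, -0.059, 0.006], [-0.059, -0.998, 0.029], [0.004, -0.029, -1.0]]
wrist_force: [0.8, 0.1, -1.8]
width: 5.2
finger_force: 41.2
t 19.65 tcp [479.2  -6.9 117.6] yaw -3.36 tilt [0.006 0.029] F [ 0.8  0.1 -1.8] w 5.2 ff 41.2
[-0.19861126  0.01345638  2.02427016  0.03291983  1.10382954  1.41603118] [ 0.005 -0.005  0.001  0.002  0.001 -0.014]
```

```bash
python3 -m creep '{"dr":[[-0.036,-0.008,0],[0,0,0.028],[0,0,0],[0,0,0]],"offset":[[0,0,0],[0.02,-0.06,0],[0,0,0],[0,0,0]],"hand":[1,1,1,1]}'; python3 -c "
from h import *
st(); go(486,11,42,-4.6)"
```

```text
clock: 19.98
tcp_pos: [485.1, 8.5, 117.8]
eef_rot: [[0.997, -0.077, -0.001], [-0.077, -0.997, 0.001], [-0.002, -0.001, -1.0]]
wrist_force: [-0.3, 0.6, -2.1]
width: 5.2
finger_force: 41.2
t 19.98 tcp [485.1   8.5 117.8] yaw -4.4 tilt [-0.001  0.001] F [-0.3  0.6 -2.1] w 5.2 ff 41.2
shift/250 [ 0.0032 -0.01    0.3031] mm 75.8 rows 2.0
turn/45 0.0045 rows 1.0
```

```bash
python3 -m creep '{"dr":[[0,0,0.004],[0,0,0],[0,0,0],[0,0,0],[0,0,0],[0,0,0]],"offset":[[0.003,-0.01,0.06],[0,0,0.12],[0,0,0.09],[0,0,0.034],[0,0,0.005],[0,0,0]],"hand":[1,1,1,1,1,1]}'
python3 -c "
from h import *
st(); go(562,5,40,-4.6)"
```

```text
clock: 20.48
tcp_pos: [485.7, 10.4, 40.4]
eef_rot: [[0.997, -0.081, -0.002], [-0.081, -0.997, 0.001], [-0.002, -0.001, -1.0]]
wrist_force: [0.0, 0.5, -2.3]
width: 5.3
finger_force: 42.5
t 20.48 tcp [485.7  10.4  40.4] yaw -4.62 tilt [-0.002  0.001] F [ 0.   0.5 -2.3] w 5.3 ff 42.5
shift/250 [ 0.306  -0.003   0.0011] mm 76.5 rows 2.0
turn/45 -0.0005 rows 1.0
```

```bash
python3 -m creep '{"dr":[[0,0,0],[0,0,0],[0,0,0],[0,0,0],[0,0,0],[0,0,0],[0,0,0]],"offset":[[0.04,-0.001,0.003],[0.07,-0.001,0],[0.07,-0.001,0],[0.06,0,0],[0.03,0,0],[0.01,0,0],[0,0,0]],"hand":[1,1,1,1,1,1,1]}'
python3 -c "
from h import *
st(); go(565.7,4.6,40,-4.6)"
```

```text
clock: 21.07
tcp_pos: [556.0, 5.8, 40.0]
eef_rot: [[0.997, -0.08, -0.001], [-0.08, -0.997, 0.001], [-0.001, -0.001, -1.0]]
wrist_force: [-0.5, -0.9, -2.4]
width: 5.3
finger_force: 42.5
t 21.07 tcp [556.    5.8  40. ] yaw -4.6 tilt [-0.001  0.001] F [-0.5 -0.9 -2.4] w 5.3 ff 42.5
shift/250 [ 0.0392  0.0015 -0.0002] mm 9.8 rows 1.0
turn/45 -0.0001 rows 1.0
```

```bash
python3 -m creep '{"dr":[[0,0,0],[0,0,0],[0,0,0],[0,0,0]],"offset":[[0.012,0.001,0.002],[0.01,0,0],[0.008,0,0],[0,0,0]],"hand":[1,1,1,1]}'
python3 -m creep '{"dr":[[0,0,0],[0,0,0],[0,0,0]],"offset":[[0.008,0,0],[0.008,0,0],[0,0,0]],"hand":[1,1,1]}'
python3 -c "
from h import *
st()"
```

```text
clock: 21.4
tcp_pos: [563.2, 5.1, 39.3]
eef_rot: [[0.997, -0.08, -0.001], [-0.08, -0.997, 0.001], [-0.001, -0.001, -1.0]]
wrist_force: [0.2, 0.1, 0.0]
width: 5.5
finger_force: 42.8
clock: 21.65
tcp_pos: [567.6, 4.8, 39.3]
eef_rot: [[0.997, -0.08, -0.001], [-0.08, -0.997, 0.001], [-0.001, -0.001, -1.0]]
wrist_force: [-0.5, 0.5, 0.6]
width: 5.5
finger_force: 42.9
t 21.65 tcp [567.6   4.8  39.3] yaw -4.59 tilt [-0.001  0.001] F [-0.5  0.5  0.6] w 5.5 ff 42.9
```

```bash
python3 -m creep '{"dr":[[0,0,0],[0,0,0],[0,0,0]],"offset":[[0.006,0.001,0],[0.006,0,0],[0,0,0]],"hand":[1,1,1]}'
python3 -m creep '{"dr":[[0,0,0],[0,0,0],[0,0,0]],"offset":[[0.006,0,0],[0.006,0,0],[0,0,0]],"hand":[1,1,1]}'
python3 -c "
from h import *
st()"
```

```text
clock: 21.9
tcp_pos: [569.9, 4.4, 39.2]
eef_rot: [[0.997, -0.08, -0.002], [-0.08, -0.997, 0.001], [-0.002, -0.001, -1.0]]
wrist_force: [-4.1, -0.0, 4.3]
width: 5.0
finger_force: 43.5
clock: 22.15
tcp_pos: [570.0, 4.4, 39.2]
eef_rot: [[0.997, -0.08, -0.009], [-0.08, -0.997, 0.002], [-0.009, -0.001, -1.0]]
wrist_force: [-17.6, 1.4, 18.1]
width: 5.2
finger_force: 45.3
t 22.15 tcp [570.    4.4  39.2] yaw -4.57 tilt [-0.009  0.002] F [-17.6   1.4  18.1] w 5.2 ff 45.3
```

```bash
python3 -m creep '{"dr":[[0,0,0],[0,0,0],[0,0,0],[0,0,0],[0,0,0],[0,0,0],[0,0,0],[0,0,0],[0,0,0],[0,0,0],[0,0,0],[0,0,0]],"offset":[[-0.008,0,0],[0,0,0],[0,0,0],[0,0,0],[0,0,-0.04],[0,0,-0.12],[0,0,-0.16],[0,0,-0.16],[-0.12,0.08,-0.1],[-0.12,0.08,0],[0,0,0],[0,0,0]],"hand":[1,1,0.5,0.5,0.5,0.5,0.5,0.5,0.5,0.5,1,1]}'
python3 - <<'E'
from h import *
st(); s=snap('wrist','w7');cv2.imwrite('pics/w7b.png',cv2.convertScaleAbs(cv2.resize(s['image'][:,:,::-1][:300,60:520],None,fx=1.7,fy=1.7,interpolation=cv2.INTER_CUBIC),alpha=1.3))
E
```

```text
clock: 23.15
tcp_pos: [509.4, -30.8, 184.1]
eef_rot: [[0.997, -0.082, 0.001], [-0.082, -0.997, 0.001], [0.001, -0.001, -1.0]]
wrist_force: [-0.1, -0.1, 0.6]
width: 0.2
finger_force: 0.0
t 23.15 tcp [509.4 -30.8 184.1] yaw -4.68 tilt [0.001 0.001] F [-0.1 -0.1  0.6] w 0.2 ff 0.0
```

View pics/w7b.png

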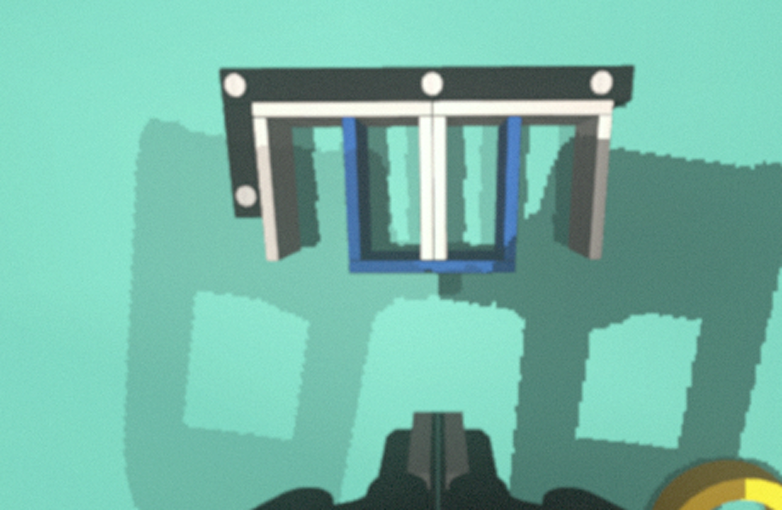

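```bash
python3 -c "
from bench import ticket
print(ticket.job_done())"
```

```text
the job is handed in; nothing more can be done
None
```

All three brackets are packed at the corner stop: both plain ones flush and touching, the blue one reversed and fully in, centred on their joint. The last wrist picture confirmed this, and I handed the job in at about 23 s.

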